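# Try two bushings on the inclined plug gauge and sort them

## Robot

A 6-joint arm with a two-finger parallel gripper is mounted at the origin on the work surface. World frame = base frame: x ahead of the robot, y to its left, z up, the work surface at z = 0. Lengths are in mm, angles in rad, forces in N, time in s.
With the tool pointing down it reaches from about 350 to 975 mm from the base axis. Payload 4.9 kg.
Tool frame: the origin (TCP) lies at the very end of the fingers, on their centre line; the grasp point (between the pads) lies 19 mm behind it (ctrl.tcp_to_grasp is the distance from the TCP to the grasp point, in mm); x points along the fingers, z is the direction in which the jaws open and shut, and the axes are right-handed (so a half turn about x gives the same grasp; the last joint's range is limited). The gripper opens to 85 mm and grips with 20 to 120 N. Pads are 22 mm wide; open, the fingers measure 114 mm over their backs; the gripper's body (76 mm by 85 mm) begins 54 mm behind the grasp point. The pads swing forward as they close: fully open they stand 13 mm farther back than shut.
Start: joints at [1.039, 0.053, 1.613, -0, 1.476, -0.119], TCP at [250.723, 572.485, 231.304] pointing down, gripper open.
Joint ranges: [-3.01, 3.01], [-1.01, 2.22], [0.06, 2.58], [-1.02, 4.17], [0.09, 2.62], [-3.14, 3.14]. Speed limits (rad/s): [2.57, 2.57, 3.14, 3.14, 3.14, 3.14].

## Interface

Orientations are given as [roll, pitch, yaw] about the fixed x, y, z axes, in that order (R = Rz(yaw) Ry(pitch) Rx(roll)).
In Python, from cell import ctrl, imaging gives the robot as it stands. Calls block until the motion is done:
- ctrl.move_pose(position, orientation): joint-space move of the TCP to a pose.
- ctrl.move_l(position, orientation=None, speed=150, until_force=None): straight line of the TCP; orientation=None keeps the orientation; speed is the mean speed in mm/s. With until_force (N) it stops when the force on the tool has changed by that much, and returns True; else False.
- ctrl.goto_joints(angles): joint-space move.
- ctrl.move_gripper(opening, grip_force=None): opening from 0.0 (shut) to 1.0 (fully open); grip_force is the grip in N (None keeps the last); returns when the fingers have stopped.
- ctrl.pause(seconds).
- ctrl.ik(position, orientation): joint angles nearest the present ones, or None.
- ctrl.observe(): the state.
- imaging.camera(name): name is "side" or "top"; returns a dict with "img" (480x640x3 uint8, blue, green, red), "fx", "fy", "cx", "cy" (pixels), "rvec" (rotation vector, rad) and "tvec" (3), from world to camera coordinates, as OpenCV has them. Camera axes: x right, y down, z forward; pixel columns grow to the right and rows downward; lengths in mm; the calibration is good to about 2 mm. A picture is of the moment at which its call begins. There is no depth.
A pose or a line that the arm cannot do raises ctrl.PlanningError and nothing moves.
- ctrl.sign_off(): hands the job in, once; it reports no verdict.
The state is a dict: "t": time; "joints": joint angles; "qd": joint speeds; "effort": joint torques, N m; "eef_pos": TCP position; "orientation": TCP orientation; "wrist_force": force on the tool from outside, world axes, zero at the start; "moment": the same for the moment, N m; "width": opening from 0.0 (shut) to 1.0 (fully open).
Only numpy, scipy, OpenCV 4.12 (cv2) and the standard library are available. Lean on these libraries where they do the work, as an engineer would, in place of code of your own. Each camera call takes 0.05 s, during which the arm holds its last target. There are 200 camera calls.

## Task

Check the two brass bushings one at a time: slide each over the slanting steel gauge pin, square to it, until it stops, without forcing it, then take it off and stand it upright in a tray before you fetch the next. A bushing that goes fully home against the blue flange is good and belongs in the green tray; one that stops well short of the flange is a reject and belongs in the red tray. Leave the other things on the bench where they are.

Things in the scene. Friction and masses are not known exactly. Their poses are not given: they have to be found in the camera images.
- sleeve_a: brass bushing (plain tube) 80 mm long, outside 46 mm, bore 34 mm at both ends, about 0.5 kg, standing upright on the bench. One of the two bushings has a narrower band hidden half way down its bore; from outside they look alike. Origin: centre of its lower end; z along the tube.
- sleeve_b: brass bushing (plain tube) 80 mm long, outside 46 mm, bore 34 mm at both ends, about 0.5 kg, standing upright on the bench. One of the two bushings has a narrower band hidden half way down its bore; from outside they look alike. Origin: centre of its lower end; z along the tube.
- sleeve_a_mid (a point): centre of sleeve_a, on its axis, 40 mm from either end
- sleeve_b_mid (a point): centre of sleeve_b, on its axis, 40 mm from either end
- gauge_pin: fixed steel gauge pin leaning 28 degrees from vertical towards the robot: 28 mm thick, 70 mm long, the last 14 mm tapering to 12 mm, on a blue flange 72 mm across, 10 mm thick. Origin: centre of the flange's upper face (85 mm above the bench); z along the pin to its tip. A good bushing's end meets the flange; a reject's end stops about 26 mm from it
- gauge_stand: fixed grey stand of the gauge, base 150 x 120 x 16 mm; origin centre of its underside, 10 mm towards the robot from the base plate's middle; the pin leans towards its -x
- tray_green: fixed green open tray 130 x 130 x 30 mm, walls and floor 5 mm; origin centre of its underside
- tray_red: fixed red open tray 130 x 130 x 30 mm, walls and floor 5 mm; origin centre of its underside
- ring_1: bearing ring, bright steel, 52 mm across, 18 mm high, lying flat. To be left alone
- ring_2: bearing ring, bright steel, 52 mm across, 18 mm high, lying flat. To be left alone
- ring_3: bearing ring, bright steel, 60 mm across, 20 mm high, lying flat. To be left alone
- brush: hand brush lying on the bench. To be left alone
- screwdriver: screwdriver lying on the bench. To be left alone
- mug: white mug, 80 mm across, 90 mm high. To be left alone
- oil_bottle: amber bottle, 56 mm across, 130 mm high. To be left alone
Things that resemble listed ones, but are neither listed nor needed, are in the scene too. Leave any brown look-alike of the sleeve_a alone.

How it is judged:
By the outcome, as a careful person would: the job done as asked, in the order asked, and still so for the second after the job is handed in, with the robot touching nothing.
It also fails if it takes over 64 s, if anything falls off the work surface, if the arm or the gripper's body presses on something with over 40 N, if the wrist force passes 120 N, or if a joint passes its speed limit or range.

## Working session

There is one attempt and no reset: what is moved stays moved. The work goes in short steps, each a Python script; the robot and the scene stay as the last script left them, time stands still between calls to the robot, and variables do not carry over. Pictures are saved under pics/ and viewed, on a budget of 10 in all, crops included, one or two more only if the job needs it, and the job is handed in when it is done.

```bash
ls; mkdir -p pics; python3 - <<'E'
from cell import ctrl, imaging
import cv2
for n in ("top","side"):
    c=imaging.camera(n); cv2.imwrite(f"pics/{n}0.png",c["img"]); print(n,c["fx"],c["fy"],c["cx"],c["cy"],c["rvec"],c["tvec"])
print(ctrl.observe())
E
```

```text
pics
top 536.350090491531 536.350090491531 319.4503143306429 253.7167320863263 [ 2.14581637 -2.13985575  0.17008436] [  28.91438559  552.91404739 1310.6938567 ]
side 610.2595899010047 610.2595899010047 318.27577995578366 243.3162300850958 [ 2.26258465 -0.40735161  0.1752942 ] [-524.13541836  218.00727351 1160.14488818]
{'t': 0.1, 'joints': array([ 1.03899957e+00,  5.33489156e-02,  1.61414982e+00, -2.65873685e-06,
        1.47597094e+00, -1.18997696e-01]), 'qd': array([ 6.70617202e-05, -2.86113425e-03, -4.06898153e-03, -1.27602005e-03,
        6.56920757e-06,  1.68624386e-03]), 'effort': array([ 2.25012457e-05, -3.94905317e+01, -3.71362424e+01, -1.23791951e-04,
        3.96334144e-03, -7.98000087e-06]), 'eef_pos': array([250.45088285, 572.02142285, 230.1540389 ]), 'orientation': array([ 3.0240048 ,  1.5689193 , -2.10118299]), 'wrist_force': array([ 0.75728901, -0.2581315 , -0.8816281 ]), 'moment': array([ 0.01118519, -0.00541287,  0.0093019 ]), 'width': 0.9971308235865283}
```

View pics/top0.png

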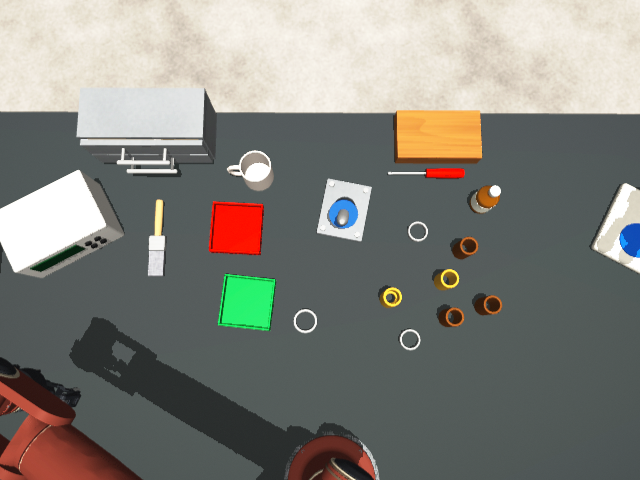

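View pics/side0.png

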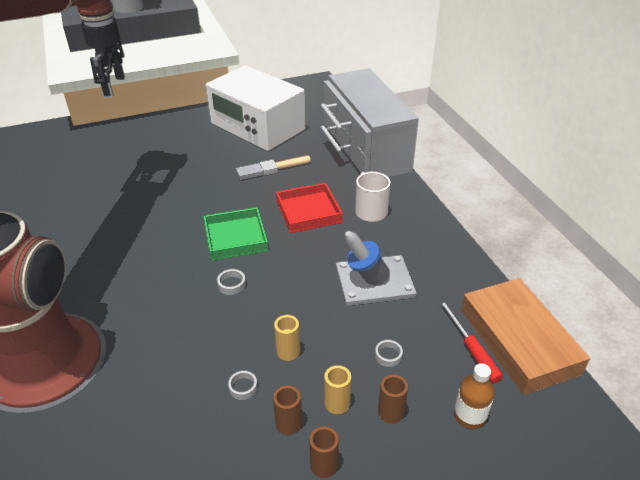

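The top view shows brass bushings at about (392,297) and (447,279), the gauge at (343,212), the red tray at (237,229) and the green tray at (247,303). Brown look-alikes stand near the second bushing. I'll enlarge crops to measure them.

```bash
python3 - <<'E'
import cv2, numpy as np
t=cv2.imread("pics/top0.png"); s=cv2.imread("pics/side0.png")
def crop(im,x,y,w,h,k): return cv2.resize(im[y:y+h,x:x+w],None,fx=k,fy=k,interpolation=cv2.INTER_CUBIC)
# crop A: top gauge (310,170) 70x80 k=5 | side gauge (330,220) 90x80 k=5
a=np.hstack([crop(t,310,170,70,80,5),crop(s,330,225,90,80,5)])
b=np.hstack([crop(t,375,260,90,50,4),crop(s,265,310,110,50,4)])
b=np.hstack([crop(t,375,260,100,50,4),crop(s,270,312,100,50,4)])
im=np.vstack([a,b]); cv2.imwrite("pics/crop1.png",im); print(im.shape)
E
```

```text
(600, 800, 3)
```

View pics/crop1.png

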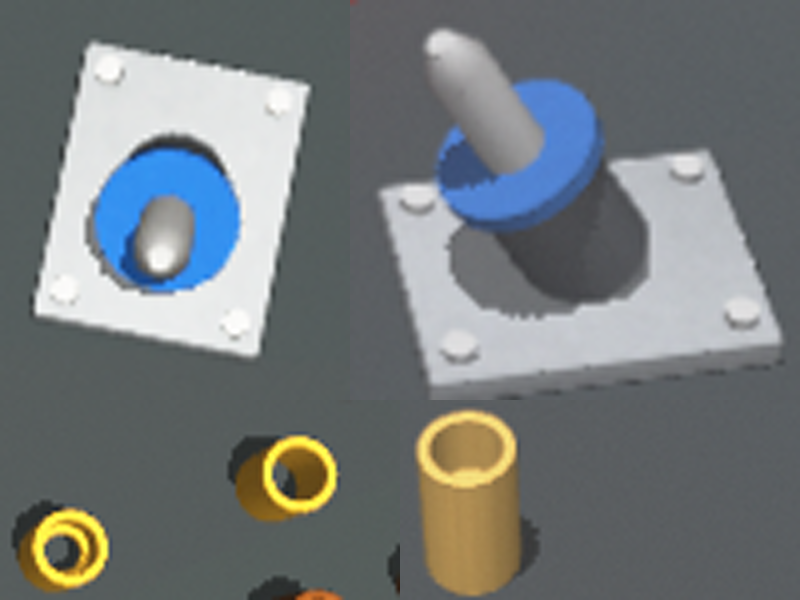

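The crops give these readings:
- **Bushing rims, top view:** about (392.2,296.8) and (449.8,278.4).
- **Bushing 1 rim, side view:** about (286.3,323.9).
- **Gauge:** flange, base corners and pin tip are all clear in both views.

A ledge is visible inside bushing 1, but the gauge will decide.

```bash
cat > h.py <<'E'
import numpy as np, cv2
from scipy.optimize import least_squares
from scipy.spatial.transform import Rotation as Ro
K={"top":((536.35009,319.45031,253.71673),(2.14581637,-2.13985575,.17008436),(28.91438559,552.91404739,1310.6938567)),
   "side":((610.25959,318.27578,243.31623),(2.26258465,-.40735161,.1752942),(-524.13541836,218.00727351,1160.14488818))}
def proj(cam,P):
    (f,cx,cy),r,t=K[cam]
    return cv2.projectPoints(np.atleast_2d(P).astype(float),np.array(r),np.array(t),np.array([[f,0,cx],[0,f,cy],[0,0,1.]]),None)[0][:,0]
def ray(cam,uv,z):
    (f,cx,cy),r,t=K[cam]; R=cv2.Rodrigues(np.array(r))[0]; c=-R.T@np.array(t)
    d=R.T@np.array([(uv[0]-cx)/f,(uv[1]-cy)/f,1]); return (c+d*(z-c[2])/d[2])
def orient(a,jaw):
    a=a/np.linalg.norm(a); z=jaw-a*(jaw@a); z/=np.linalg.norm(z)
    return Ro.from_matrix(np.c_[a,np.cross(z,a),z]).as_euler('xyz')
E
python3 - <<'E'
from h import *
np.set_printoptions(precision=1,suppress=True)
print("s1",ray("top",(392.2,296.75),80),ray("side",(286.25,323.9),80))
print("s2",ray("top",(449.75,278.4),80),ray("side",(338,375.5),80))
for n,p in dict(br1=(468,244.5),br2=(454.5,314),br3=(492,302.5)).items(): print(n,ray("top",p,80))
for n,p in dict(red=(236.8,228.8),green=(246.8,302.8)).items(): print(n,ray("top",p,30))
for n,p in dict(red=(308,203),green=(235.5,230)).items(): print(n,"side",ray("side",p,30))
for n,p in dict(mug=(255,160),r1=(418,232),r3=(305,321),r2=(410,340)).items(): print(n,ray("top",p,90 if n=="mug" else 18))
T=lambda p:((np.array(p)+.5)/5-.5)+[310,170]; S=lambda p:((np.array(p)-[350,0]+.5)/5-.5)+[330,225]
tb=[T(p) for p in [(90,42),(310,85),(258,356),(35,317)]]
sb=[S(p) for p in [(380,190),(710,150),(782,342),(432,385)]]
print("top corners",[ray("top",p,16) for p in tb]); print("side corners",[ray("side",p,16) for p in sb])
print("flange",ray("top",T((167,220)),85),ray("side",S((519,150)),85))
ht=85+70*np.cos(np.radians(28))
print("tip",ray("top",T((160,262)),ht),ray("side",S((440,43)),ht))
E
```

```text
s1 [ 442. -146.   80.] [ 441.8 -149.3   80. ]
s2 [ 487.1 -287.2   80. ] [ 488.1 -288.8   80. ]
br1 [ 571.1 -335.2   80. ]
br2 [ 400.8 -295.7   80. ]
br3 [ 428.7 -387.6   80. ]
red [618.8 242.5  30. ]
green [429.6 212.5  30. ]
red side [620.6 238.9  30. ]
green side [432.  202.4  30. ]
mug [782.2 192.4  90. ]
r1 [ 614.4 -224.6   18. ]
r3 [384.9  66.4  18. ]
r2 [ 338.3 -197.4   18. ]
top corners [array([758.7,   9.4,  16. ]), array([ 735.8, -106.2,   16. ]), array([591.1, -77.5,  16. ]), array([611.3,  37.9,  16. ])]
side corners [array([611.7,  34.4,  16. ]), array([757.6,   7.1,  16. ]), array([ 733.5, -109.4,   16. ]), array([589.1, -81. ,  16. ])]
flange [646.8 -27.4  85. ] [645.9 -31.5  85. ]
tip [612.2 -21.  146.8] [612.3 -24.3 146.8]
```

Both cameras agree to within about 3 mm, and the base corners give a stand yaw of −11°, matching the flange-to-tip direction. Next I'll check reach, then pick the first bushing and hold it over the pin for a look.

```bash
cat >> h.py <<'E'
P0=np.array([646.,-29.8,85]); yw=np.radians(-11)
t28=np.radians(28)
U=np.array([-np.sin(t28)*np.cos(yw),-np.sin(t28)*np.sin(yw),np.cos(t28)])
YS=np.array([-np.sin(yw),np.cos(yw),0])   # stand y
XS=np.cross(YS,U)                          # in-plane perpendicular to pin
DOWN=np.array([0,0,-1.]); G=41.            # TCP above the sleeve's lower end
SG=-1
def o_down(ang): return orient(DOWN,SG*np.array([np.cos(ang),np.sin(ang),0]))
def o_pin(): return orient(-U,SG*YS)
def pin(d,dx=0,dy=0): return P0+U*(d+G)+XS*dx+YS*dy
S1=np.array([442,-147.6,0]); S2=np.array([487.6,-288.,0]); RED=np.array([619.7,240.7,0]); GREEN=np.array([430,210,0])
def snap(name,box=None,k=1):
    from cell import imaging
    out=[]
    for c,b in (("top",(290,150,100,150)),("side",(310,165,100,150))) if box is None else box:
        im=imaging.camera(c)["img"]; x,y,w,h=b
        out.append(cv2.resize(im[y:y+h,x:x+w],(w*4,h*4),interpolation=cv2.INTER_CUBIC))
    cv2.imwrite(f"pics/{name}.png",np.hstack(out))
E
python3 - <<'E'
import h
from h import *
from cell import ctrl
np.set_printoptions(precision=2,suppress=True)
for sg in (1,-1):
    h.SG=sg
    for n,p,o in [("s1",S1+[0,0,G],o_down(np.pi/2)),("s1up",S1+[0,0,200],o_down(np.pi/2)),("s2",S2+[0,0,G],o_down(np.pi/2)),("pin110",pin(110),o_pin()),("pin0",pin(0),o_pin()),
      ("red",RED+[0,0,46],o_down(np.pi/2)),("green",GREEN+[0,0,46],o_down(np.pi/2))]:
        print(sg,n,p,ctrl.ik(p,o))
E
```

```text
1 s1 [ 442.  -147.6   41. ] [-0.48 -0.13  2.13  0.    1.14 -2.05]
1 s1up [ 442.  -147.6  200. ] [-0.48 -0.32  2.01  0.    1.46 -2.05]
1 s2 [ 487.6 -288.    41. ] [-0.66  0.11  1.89  0.    1.14 -2.24]
1 pin110 [576.41 -16.27 218.33] [-0.15 -0.36  2.06 -0.03  0.96 -1.52]
1 pin0 [627.11 -26.13 121.2 ] [-0.15 -0.12  2.03 -0.03  0.74 -1.51]
1 red [619.7 240.7  46. ] [ 0.26  0.31  1.64 -0.    1.19 -1.31]
1 green [430 210  46] [ 0.3  -0.11  2.1  -0.    1.15 -1.27]
-1 s1 [ 442.  -147.6   41. ] [-0.48 -0.13  2.13  0.    1.14  1.09]
-1 s1up [ 442.  -147.6  200. ] [-0.48 -0.32  2.01  0.    1.46  1.09]
-1 s2 [ 487.6 -288.    41. ] [-0.66  0.11  1.89  0.    1.14  0.91]
-1 pin110 [576.41 -16.27 218.33] [-0.15 -0.36  2.06 -0.03  0.96  1.63]
-1 pin0 [627.11 -26.13 121.2 ] [-0.15 -0.12  2.03 -0.03  0.74  1.63]
-1 red [619.7 240.7  46. ] [ 0.26  0.31  1.64 -0.    1.19  1.83]
-1 green [430 210  46] [ 0.3  -0.11  2.1  -0.    1.15  1.87]<stdin>:7: UserWarning: Gimbal lock detected. Setting third angle to zero since it is not possible to uniquely determine all angles.
<stdin>:8: UserWarning: Gimbal lock detected. Setting third angle to zero since it is not possible to uniquely determine all angles.
```

```bash
cat >> h.py <<'E'
def st(tag=""):
    from cell import ctrl
    o=ctrl.observe(); print(tag,"t%.2f"%o["t"],"p",np.round(o["eef_pos"],1),"F",np.round(o["wrist_force"],1),"M",np.round(o["moment"],2),"w%.3f"%o["width"]); return o
def pick(S):
    from cell import ctrl
    od=o_down(np.pi/2)
    ctrl.move_pose(S+[0,0,150],od); st("above")
    ctrl.move_l(S+[0,0,G],od,speed=120); st("at")
    ctrl.move_gripper(0.0,60); st("grip")
    ctrl.move_l(S+[0,0,190],od,speed=200); st("lift")
    ctrl.move_pose(pin(95),o_pin()); ctrl.pause(.2); st("pre")
E
python3 -W ignore - <<'E'
from h import *
pick(S1)
snap("pre1")
E
```

```text
above t2.75 p [ 442.3 -147.2  150.1] F [1.5 0.6 1.2] M [-0.01 -0.01 -0.03] w1.002
at t3.81 p [ 442.7 -147.9   41.8] F [-0.4 -0.3 -0.2] M [ 0.05 -0.03  0.02] w1.001
grip t4.27 p [ 442.6 -147.5   41.9] F [-2.   3.2  6. ] M [ 0.39  0.17 -0.02] w0.522
lift t5.16 p [ 440.7 -147.   187.6] F [-0.2  0.2 -5.7] M [0.01 0.01 0.02] w0.524
pre t6.13 p [583.  -18.7 204.5] F [-0.6 -0.  -6. ] M [0.07 0.65 0.02] w0.522
```

View pics/pre1.png

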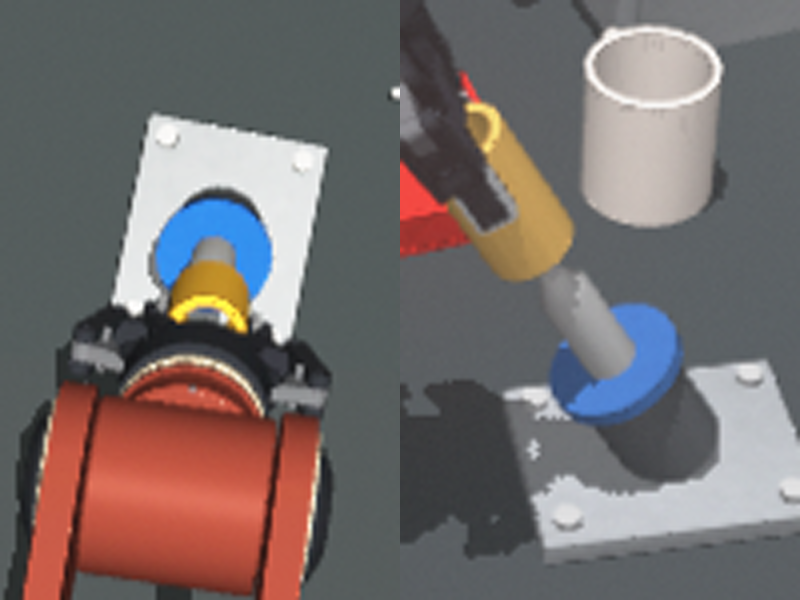

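The bushing hangs squarely over the pin tip. In the side crop its lower end is centred near (543,253) and the pin tip near (557,280). I'll compare these edges with the projected model.

```bash
cat > ov.py <<'E'
from h import *
import sys
def overlay(src,dst,tcp,k=4,boxes=(("top",(290,150)),("side",(310,165)))):
    im=cv2.imread(f"pics/{src}.png"); 
    base=tcp-U*G
    for i,(c,b) in enumerate(boxes):
        def px(P): return np.int32(np.round(((proj(c,P)-b+.5)*k-.5+[i*400,0])*8))
        th=np.linspace(0,2*np.pi,60)
        circ=lambda C,r:C+r*(np.outer(np.cos(th),XS)+np.outer(np.sin(th),YS))
        for C,r,col in ((P0,36,(0,255,255)),(P0,14,(0,0,255)),(P0+56*U,14,(0,0,255)),(P0+70*U,6,(0,0,255)),(base,23,(0,255,0)),(base+80*U,23,(0,255,0))):
            cv2.polylines(im,[px(circ(C,r))],True,col,1,cv2.LINE_AA,3)
    cv2.imwrite(f"pics/{dst}.png",im)
if __name__=="__main__": overlay("pre1","ov1",np.array([583,-18.7,204.5]))
E
python3 ov.py
```

```text
(no output)
```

View pics/ov1.png

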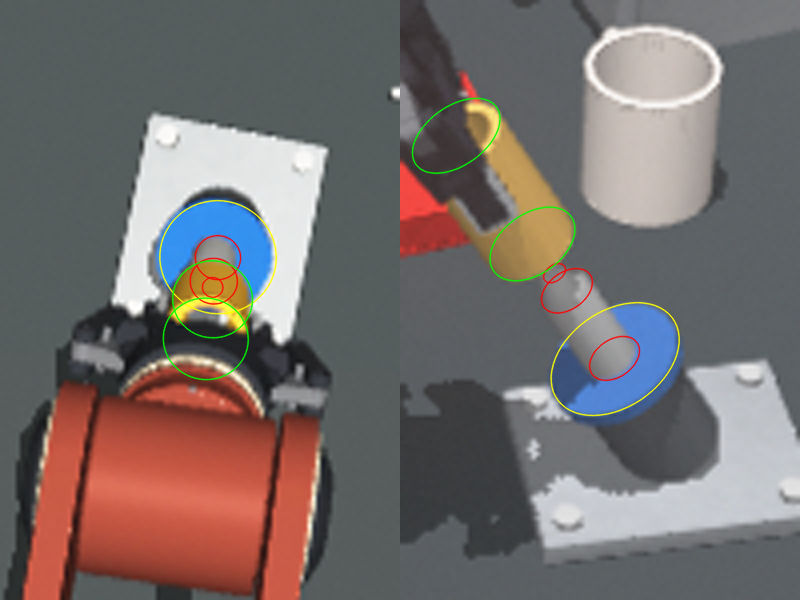

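The projected model lies on the image edges to within about 1 mm for both bushing and pin. I'll insert slowly with a force stop.

```bash
cat >> h.py <<'E'
def insert():
    from cell import ctrl
    ctrl.move_l(pin(74),o_pin(),speed=60); ctrl.pause(.1); a=st("tip")
    r=ctrl.move_l(pin(-4),o_pin(),speed=30,until_force=8)
    b=st(f"stop {r}"); print("d=%.1f"%((b["eef_pos"]-P0)@U-G),"lat",np.round([(b["eef_pos"]-P0)@XS,(b["eef_pos"]-P0)@YS],1))
E
python3 -W ignore - <<'E'
from h import *
insert(); snap("ins1")
E
```

```text
tip t6.83 p [593.2 -19.5 186.7] F [ 0.8  1.3 -5.5] M [ 0.09  0.65 -0.05] w0.521
stop True t8.38 p [614.3 -22.7 143.6] F [ 1.8  3.  -0.1] M [ 0.49 -0.2   0.2 ] w0.522
d=26.0 lat [-1.1  0.9]
```

View pics/ins1.png

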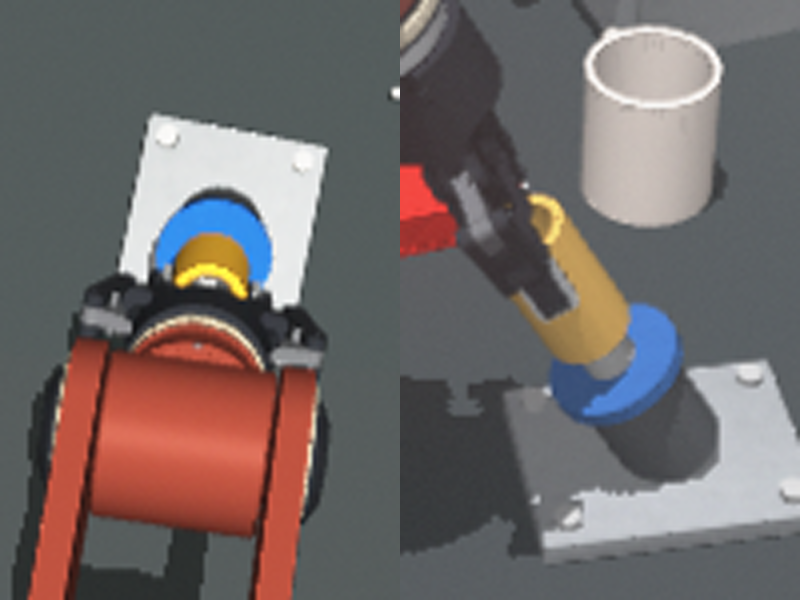

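It stopped at d = 26.0 mm under a light touch, and the side view shows about 26 mm of pin bare above the flange. That makes it a reject for the red tray. I'll withdraw, place it, then fetch bushing 2.

```bash
cat >> h.py <<'E'
def place(T):
    from cell import ctrl
    od=o_down(np.pi/2)
    ctrl.move_l(pin(105),o_pin(),speed=80); st("out")
    ctrl.move_pose(T+[0,0,150],od); st("over tray")
    ctrl.move_l(T+[0,0,G+12],od,speed=120); ctrl.pause(.1)
    r=ctrl.move_l(T+[0,0,G+1],od,speed=15,until_force=4); st(f"touch {r}")
    ctrl.move_gripper(1.0); st("open")
    ctrl.move_l(T+[0,0,260],od,speed=220); st("clear")
E
python3 -W ignore - <<'E'
from h import *
from cell import imaging
place(RED)
t=imaging.camera("top")["img"]; s=imaging.camera("side")["img"]
a=cv2.resize(t[170:350,190:360],None,fx=2.2,fy=2.2); b=cv2.resize(s[120:300,190:400],(int(210*2.2),a.shape[0]))
c=cv2.resize(t[250:350,370:520],None,fx=2,fy=2); im=np.zeros((600,a.shape[1]+b.shape[1],3),np.uint8)[:,:800]
ab=np.hstack([a,b])[:,:800]; im=np.vstack([ab,np.hstack([c,np.zeros((200,ab.shape[1]-300,3),np.uint8)])]); print(im.shape); cv2.imwrite("pics/placed1.png",im[:600])
E
```

```text
out t9.63 p [578.4 -16.7 213. ] F [ 0.5  0.1 -5.3] M [ 0.12  0.67 -0.04] w0.526
over tray t10.68 p [620.1 239.8 150.2] F [-1.1 -0.4 -4.6] M [-0.02 -0.01  0.  ] w0.520
touch True t12.22 p [619.8 240.8  47. ] F [-0.5  0.1  6.2] M [-0.13 -0.04  0.01] w0.522
open t12.71 p [617.4 240.1  43.8] F [-0.  -0.1 -1.7] M [ 0.02  0.05 -0.03] w0.997
clear t13.84 p [618.9 240.5 257.9] F [ 0.5  0.2 -0.4] M [-0.    0.   -0.03] w1.002
(596, 800, 3)
```

View pics/placed1.png

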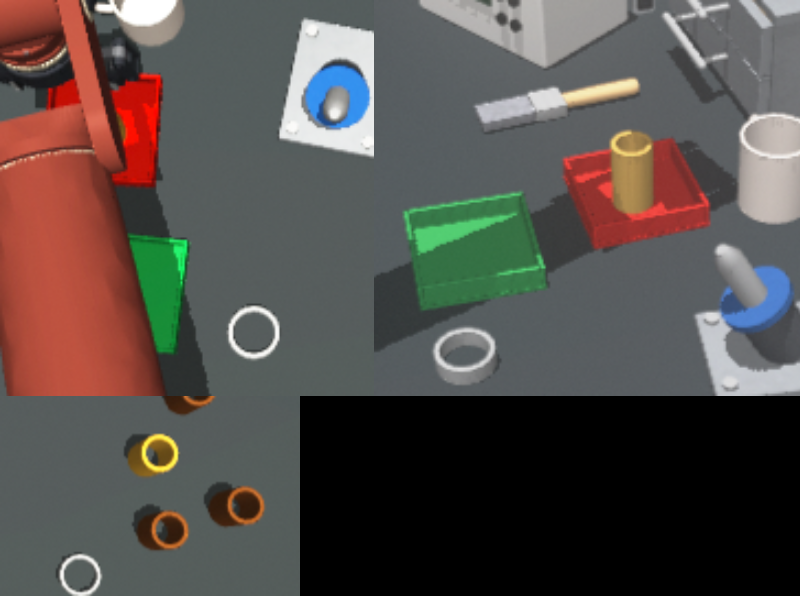

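The first bushing stands upright near the centre of the red tray. Now the second one, carried over the pin at a safe height.

```bash
sed -i 's/S+\[0,0,190\]/S+[0,0,230]/' h.py; python3 -W ignore - <<'E'
from h import *
from cell import ctrl
ctrl.move_pose(S2+[0,0,240],o_down(np.pi/2))
pick(S2); snap("pre2"); insert(); snap("ins2")
a=cv2.imread("pics/pre2.png"); b=cv2.imread("pics/ins2.png"); cv2.imwrite("pics/both2.png",np.hstack([a[:,400:],b[:,400:]]))
E
```

```text
above t16.36 p [ 487.7 -287.3  149.7] F [-0.1 -0.1  1.1] M [ 0.02 -0.01 -0.03] w0.999
at t17.42 p [ 488.3 -288.6   42.1] F [0.7 0.2 0.2] M [-0.05  0.03  0.02] w1.002
grip t17.88 p [ 488. -288.   42.] F [-1.8  1.4  4.8] M [0.42 0.23 0.02] w0.528
lift t18.97 p [ 486.6 -287.3  227.5] F [ 0.7 -0.4 -4.5] M [-0.01  0.05  0.  ] w0.530
pre t20.27 p [583.6 -18.9 205.4] F [ 0.2  0.2 -4.1] M [ 0.11  0.56 -0.03] w0.530
tip t20.98 p [593.1 -19.5 186.7] F [-0.4  0.  -4.8] M [0.09 0.57 0.03] w0.532
stop True t23.12 p [626.4 -25.9 122.2] F [-2.5  0.9  4. ] M [-0.08  0.36 -0.04] w0.531
d=1.2 lat [-0.2  0.1]
```

View pics/both2.png

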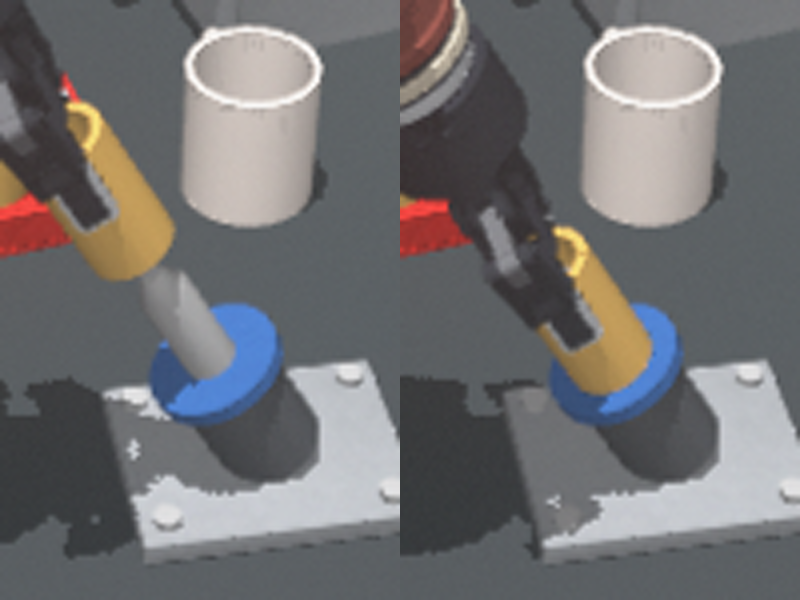

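It went fully home: d ≈ 1 mm less about 1 mm of grip offset, with no gap at the flange in the image. It's good, so it goes in the green tray.

```bash
python3 -W ignore - <<'E'
from h import *
from cell import ctrl,imaging
place(GREEN)
ctrl.move_pose([450,-60,300],o_down(np.pi/2)); st("park")
t=imaging.camera("top")["img"]; s=imaging.camera("side")["img"]
im=np.vstack([np.hstack([t[130:430,120:520],s[110:410,180:580]]),np.hstack([cv2.resize(t[170:350,190:300],(367,300) if 0 else (400,300)),cv2.resize(s[150:300,190:390],(400,300))])]); cv2.imwrite("pics/final.png",im)
E
```

```text
out t24.70 p [578.5 -16.7 213.1] F [-0.1 -0.9 -4.7] M [ 0.11  0.6  -0.04] w0.527
over tray t25.76 p [430.9 209.6 150.4] F [ 0.2 -0.5 -3.5] M [-0.    0.02 -0.01] w0.530
touch True t27.31 p [430.1 210.1  47. ] F [-0.1  0.4  5.2] M [-0.07  0.07 -0.01] w0.535
open t27.79 p [428.  209.4  44.8] F [-0.1  0.3  0.8] M [-0.05  0.03  0.05] w0.998
clear t28.92 p [429.2 209.7 258.1] F [ 0.3  0.5 -0.9] M [ 0.01 -0.01  0.01] w1.001
park t29.98 p [449.9 -59.3 299.2] F [ 0.2 -0.2 -0.6] M [-0.01 -0.02  0.03] w0.996
```

View pics/final.png

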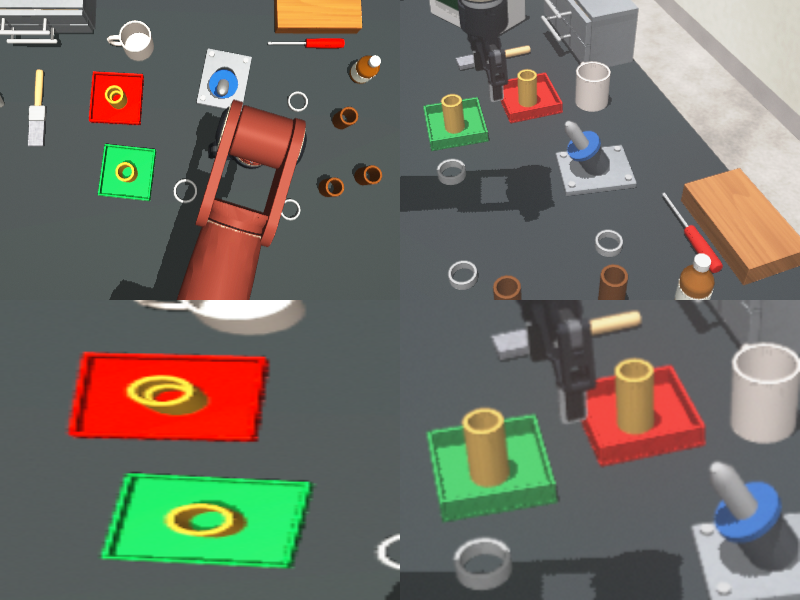

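Both bushings stand upright inside their trays, and everything else looks undisturbed. I'm handing the job in.

```bash
python3 -c "
from cell import ctrl
print(ctrl.sign_off(), ctrl.observe()['t'])"
```

```text
the job is handed in; nothing more can be done
the job is handed in; nothing more can be done
```

Both bushings were gauged one at a time, and the job was handed in at about 30 s of the 64 s allowed. I can't tell which one the scene calls sleeve_a, so I name them by position.

- **First bushing (from about x 442, y −148):** it stopped 26.0 mm short of the flange on a light touch (8 N stop), so it is a reject. It now stands upright in the red tray. The pictures also showed a narrower band inside its bore.
- **Second bushing (from about x 488, y −288):** it went home against the flange. The readout was 1.2 mm, of which about 1 mm is grip offset, and no gap showed in the side view. It now stands upright in the green tray.

The last pictures show both bushings upright near the centres of their trays. The rings, tools, mug, bottle and brown look-alikes appear where they were, judged by eye rather than measured. The gripper was parked clear, with about zero wrist force.

The two cameras differed by about 3 mm in y on most points I compared. The largest difference was 10 mm, on a rough reading of the green tray. I averaged the readings for the bushings and pin and leaned on the top view for the green tray. No check failed.

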